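# Lock the two bowls into the vanity rack

### The job

Two small bowls, one white ceramic and one steel, have been left partly pulled out of their rack on the vanity counter. First, with the keeper bar still well open, slide both bowls along the counter fully back until each stops against the back wall of its bay; then swing the keeper bar shut across them until it snaps into its catch. Do not lift or tip the bowls, and leave the other things on the counter where they are.

Things in the scene. Friction and masses are not known exactly. Their poses are not given: they have to be found in the camera images.
- rack: low aluminium bowl rack screwed to the counter, perhaps turned 15 degrees. Origin on the counter; x to its back, y to its left, z up. Two bays open at front (-x) and top, no floor, each 96 mm wide, middles at y +51 and -51 mm. Walls 6 mm thick, 28 mm high: back wall's inner face at x +40 mm; side walls and divider at y 102, 0, -102 mm from x -48 to +46 mm. A bowl fully back has its centre at x 0
- left_bay (a point): point on the counter where the centre of a bowl in the left bay lies when fully back (rack x 0, y +51 mm); axes as the rack's
- right_bay (a point): the same for the right bay (rack x 0, y -51 mm)
- white_bowl: white ceramic bowl, round, open at the top: foot 62 mm in diameter, widest (80 mm) from 14 to 20 mm above its underside, rim 77 mm in diameter at 34 mm height, wall 4 mm. Origin at the centre of its underside, z up. It stands on the counter in one of the two bays, slid partly out at the front; either bowl may be in either bay, friction and weight vary
- steel_bowl: brushed steel bowl, round, open at the top: foot 62 mm in diameter, widest (80 mm) from 14 to 20 mm above its underside, rim 77 mm in diameter at 34 mm height, wall 4 mm. Origin at the centre of its underside, z up. It stands on the counter in one of the two bays, slid partly out at the front; either bowl may be in either bay, friction and weight vary
- keeper (a joint): keeper bar angle, rad: 0 = fully shut across the front of both bays (end stop); grows as it swings open to the front, 1.57 = pointing straight out to -x. Turns level about an upright hinge and stays where left. From about 0.08 to 0.04 it must be pushed over the spring roller (up to about 10 N at the red sleeve); then the catch pulls it to 0 with a snap and holds it
- keeper_hinge (a point): on the upright hinge axis of the keeper bar (rack x -55, y +128 mm), at the bar's middle height, 22 mm above the counter; axes as the rack's. The hinge post is 12 mm thick, 34 mm high
- keeper_grip (a point): middle of the red sleeve on the steel keeper bar, 165 mm from the hinge axis, 22 mm above the counter. Bar 10 mm thick, 15 to 29 mm above the counter; sleeve 70 mm long, 12.5 mm thick, 16.5 mm high. Axes turn with the bar: y along the bar to the hinge, x the side that faces the bowls when shut; push on the -x side to shut it
- catch (a point): where the keeper's nose rests when shut (rack x -55, y -112 mm, 22 mm above the counter); axes as the rack's. Beside it a brass spring roller 16 mm in diameter (rack x -64, y -124 mm) and a black block 34 x 20 mm, 34 mm high (centre x -62, y -146 mm)
- keeper_tip (a point): centre of the round steel nose (16 mm in diameter, 16 mm high) at the bar's free end, 240 mm from the hinge axis
- brush_holder: bystander: yellow silicone makeup brush holder, a cup 68 mm in diameter and 85 mm high with three brushes standing in it to about 165 mm. Origin at the centre of its underside
- cap_case: bystander: blue round plastic shower cap case, 110 mm in diameter, 32 mm high. Origin at the centre of its underside
- compact: bystander: black compact mirror lying open: base disc 72 mm in diameter and 10 mm thick, lid standing up from its hinge at its +x edge to about 80 mm high. Origin at the centre of its underside disc
- soap_bottle: bystander: green soap bottle with white cap, 60 mm in diameter, 150 mm high. Origin at the centre of its underside
- perfume: bystander: amber perfume bottle, 48 mm in diameter, 90 mm high. Origin at the centre of its underside
- cream_jar: bystander: white cream jar with copper lid, 64 mm in diameter, 50 mm high. Origin at the centre of its underside
- tumbler: bystander: blue ceramic tumbler, 72 mm in diameter, 100 mm high. Origin at the centre of its underside
There are look-alikes about, which are no part of the job. What is shaped like the white_bowl but green is not meant. What is shaped like the steel_bowl but black is not meant.

How it is judged:
By the outcome, as a careful person would: the job done as asked, in the order asked, and still so for the second after the job is handed in, with the robot touching nothing.
It also fails if it takes over 61 s, if anything falls off the work surface, if the arm or the gripper's body presses on something with over 40 N, if the wrist force passes 120 N, or if a joint passes its speed limit or range.

### The arm

A 6-joint arm with a two-finger parallel gripper is mounted at the origin on the work surface. World frame = base frame: x ahead of the robot, y to its left, z up, the work surface at z = 0. Lengths are in m, angles in rad, forces in N, time in s.
With the tool pointing down it reaches from about 0.35 to 0.975 m from the base axis. Payload 4.9 kg.
Tool frame: the origin (TCP) lies midway between the tips of the shut fingers; the grasp point (between the pads) lies 19 mm behind it; z points along the fingers, y is the line along which they close (so a half turn about z gives the same grasp; the last joint's range is limited). The gripper opens to 85 mm and grips with 20 to 120 N. Pads are 22 mm wide; open, the fingers measure 114 mm over their backs; the gripper's body (76 mm by 85 mm) begins 54 mm behind the grasp point. The pads swing forward as they close: fully open they stand 13 mm farther back than shut.
Start: joints at [-1.225, 0.053, 1.613, -0, 1.476, -0.119], TCP at [0.28, -0.559, 0.231] pointing down, gripper open.
Joint ranges: [-3.01, 3.01], [-1.01, 2.22], [0.06, 2.58], [-1.02, 4.17], [0.09, 2.62], [-3.14, 3.14]. Speed limits (rad/s): [2.57, 2.57, 3.14, 3.14, 3.14, 3.14].

### API

Orientations are given as a unit quaternion [w, x, y, z].
In Python, from cell import status, vision, ticket, nets gives the robot as it stands.
- The arm moves only by the tool send_rows, never from a script. Its argument "plan" is a list of rows, each a list of 5 numbers: the finger opening in mm, from 0 to 85.4, then the shift along the world's x, y, z in mm, then the turn about the world's z in rad. A call has 1 to 10 rows; each row is the pose to reach, as a shift and turn from the pose commanded when the call began; what a row does not reach only later rows make up. A row lasts 1/10 s, in which the tool goes at most 50 mm and 8.59 degrees, less where a joint would pass 70% of its speed; a pose out of reach is approached as far as the arm can. A call with a gripper value outside its range is refused whole. The fingers move at their own pace and stop on an object; "force" is the grip in N (left out, the last holds). Time passes only in rows, so rows that repeat a pose let the fingers close. It gives the time, the measured TCP pose, the force, the opening and the grip force at its end, in the units of the state.
- status.get_obs(): the state, without advancing time (a new reading comes with each control period).
- vision.read_camera(name): name is "side" or "top"; returns a dict with "color" (480x640x3 uint8, blue, green, red), "fov_y" (degrees; the focal length in pixels is half the picture's height over the tangent of half this angle, whatever the lens; pixels are square), "cx", "cy" (the principal point, pixels), "D" ([k1, k2, p1, p2, k3] as OpenCV has them; the pictures are not rectified), "eye" and "attitude" of the camera in the world. Camera axes: x right, y down, z forward; pixel columns grow to the right and rows downward; lengths in m; the calibration is good to about 2 mm. A picture is of the moment at which its call begins. There is no depth.
- ticket.sign_off(): hands the job in; it is judged then, once.
Trained networks look in the newest picture that a camera, given by its name, has taken for a name from the list of things; names that differ only in an ending like _2 or _b are one class to them, and where a whole thing is asked for, a point or a joint stands for the part that bears it (a point fixed in the world has none). Each returns a list of dicts, best first, with "p" (0 to 1); they miss things now and then, are a little off and sometimes report something else, mostly with a low value. They report only what shows in the picture. A call takes as long as a camera call. They do not tell look-alikes from the thing itself.
- nets.find_in(camera, name): "extent" ([left, top, right, bottom] in pixels, round what is visible of it).
- nets.outline_of(camera, name): "pixels" (480x640 bool, what is visible of it) and "extent" ([left, top, right, bottom] in pixels, round what is visible of it).
- nets.place_of(camera, name): "location" ([column, row] in pixels: a listed point, or the origin of a listed thing).
The state is a dict: "time": time; "joints": joint angles; "joint_vel": joint speeds; "joint_efforts": joint torques, N m; "tool_pos": TCP position; "orientation": TCP orientation; "ft_force": force on the tool from outside, world axes, zero at the start; "moment": the same for the moment, N m; "gripper_width": opening from 0.0 (shut) to 1.0 (fully open); "gripper_force": force on a finger pad.
Only numpy, scipy, OpenCV 4.12 (cv2) and the standard library are available. Lean on these libraries where they do the work, as an engineer would, in place of code of your own. Each camera call takes 0.05 s, during which the arm holds its last target. There are 200 camera calls.

## Working session

There is one attempt and no reset: what is moved stays moved. The work goes in short steps, Python scripts to look and compute and a tool call to move; the robot and the scene stay as the last step left them, time stands still between calls to the robot, and variables do not carry over. Pictures are saved under pics/ and viewed, at most 10 in all, crops included, and the job is handed in when it is done.

Besides the shell and the picture viewer there is one more tool, called after "Call:" in YAML: its name, and indented under it one key for each argument. send_rows: Moves the arm, as the interface text tells. Its arguments: {"type":"object","properties":{"plan":{"type":"array","items":{"type":"array","items":{"type":"number"}}},"force":{"type":"number"}},"required":["plan"]}

```bash
mkdir -p pics; ls; cat > h.py <<'E'
import numpy as np, cv2
from cell import status, vision, ticket, nets
from scipy.spatial.transform import Rotation as R
def cam(n):
    c=vision.read_camera(n); f=240/np.tan(np.radians(c['fov_y'])/2)
    c['K']=np.array([[f,0,c['cx']],[0,f,c['cy']],[0,0,1]])
    a=np.array(c['attitude'],float)
    c['R']=R.from_quat(a[[1,2,3,0]]).as_matrix() if a.size==4 else a.reshape(3,3)
    c['D']=np.array(c['D'],float); c['eye']=np.array(c['eye'],float); return c
def at(c,px,z):
    p=cv2.undistortPoints(np.array([[px]],float),c['K'],c['D'])[0,0]
    d=c['R']@[p[0],p[1],1]; return c['eye']+d*(z-c['eye'][2])/d[2]
def proj(c,P):
    q=(np.atleast_2d(P)-c['eye'])@c['R']
    return cv2.projectPoints(q,np.zeros(3),np.zeros(3),c['K'],c['D'])[0][:,0]
E
python3 - <<'E'
from h import *
for n in ('top','side'):
    c=cam(n); cv2.imwrite(f'pics/{n}0.png',c['color']); print(n,c['eye'],c['attitude'],c['fov_y'],c['R'][:,2])
    for k,z in (('rack',0),('left_bay',0),('right_bay',0),('white_bowl',0),('steel_bowl',0),('keeper_hinge',.022),('keeper_grip',.022),('catch',.022),('keeper_tip',.022)):
        for r in nets.place_of(n,k)[:3]: print(k,round(r['p'],2),np.round(r['location']),np.round(at(c,r['location'],z),4))
E
```

```text
pics
top [ 0.29553768 -0.02341171  1.44271565] [-0.08094341  0.70885222 -0.69568649  0.08364811] 47.60361109614679 [ 0.23121077 -0.00163189 -0.97290232]
rack 0.66 [294. 265.] [0.5634 0.0257 0.    ]
left_bay 0.34 [313. 284.] [ 0.5115 -0.0259  0.    ]
right_bay 0.45 [308. 281.] [ 0.5201 -0.0137  0.    ]
white_bowl 0.88 [189. 318.] [0.4171 0.2988 0.    ]
white_bowl 0.63 [274. 289.] [0.4961 0.079  0.    ]
steel_bowl 0.93 [322. 220.] [ 0.6884 -0.0471  0.    ]
steel_bowl 0.68 [308. 284.] [ 0.5115 -0.0118  0.    ]
keeper_hinge 0.75 [329. 282.] [ 0.5146 -0.069   0.022 ]
keeper_hinge 0.65 [243. 282.] [0.5119 0.1589 0.022 ]
keeper_grip 0.89 [231. 345.] [0.3474 0.1805 0.022 ]
catch 0.79 [331. 283.] [ 0.5115 -0.073   0.022 ]
keeper_tip 0.85 [225. 376.] [0.2703 0.1921 0.022 ]
keeper_tip 0.68 [274. 289.] [0.4928 0.0751 0.022 ]
keeper_tip 0.51 [244. 282.] [0.5111 0.1567 0.022 ]
side [0.43015063 1.36708044 1.02799015] [ 0.0375466  -0.05132171  0.88737412 -0.45664373] 44.422554412384414 [ 0.11350724 -0.80657375 -0.58013351]
rack 0.65 [343. 260.] [0.5606 0.0407 0.    ]
left_bay 0.75 [336. 271.] [0.5751 0.0931 0.    ]
left_bay 0.68 [340. 170.] [ 0.6225 -0.4827  0.    ]
right_bay 0.57 [342. 248.] [ 0.5691 -0.0129  0.    ]
white_bowl 0.87 [360. 271.] [0.5082 0.0877 0.    ]
white_bowl 0.81 [392. 326.] [0.4153 0.2958 0.    ]
white_bowl 0.8 [316. 309.] [0.6097 0.2542 0.    ]
steel_bowl 0.72 [340. 270.] [0.5667 0.0878 0.    ]
steel_bowl 0.65 [305. 236.] [ 0.6869 -0.063   0.    ]
steel_bowl 0.63 [360. 247.] [ 0.5167 -0.0271  0.    ]
keeper_hinge 0.61 [352. 283.] [0.5251 0.166  0.022 ]
keeper_grip 0.81 [421. 290.] [0.3445 0.1778 0.022 ]
catch 0.82 [363. 230.] [ 0.514  -0.0827  0.022 ]
catch 0.37 [304. 386.] [0.5992 0.5257 0.022 ]
```

```bash
python3 - <<'E'
import cv2
a=cv2.imread('pics/top0.png')[170:410,160:440]; cv2.imwrite('pics/t1.png',cv2.resize(a,None,fx=2.5,fy=2.5,interpolation=2))
a=cv2.imread('pics/side0.png')[170:370,250:490]; cv2.imwrite('pics/s1.png',cv2.resize(a,None,fx=3,fy=3,interpolation=2))
E
```

```text
(no output)
```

View pics/t1.png

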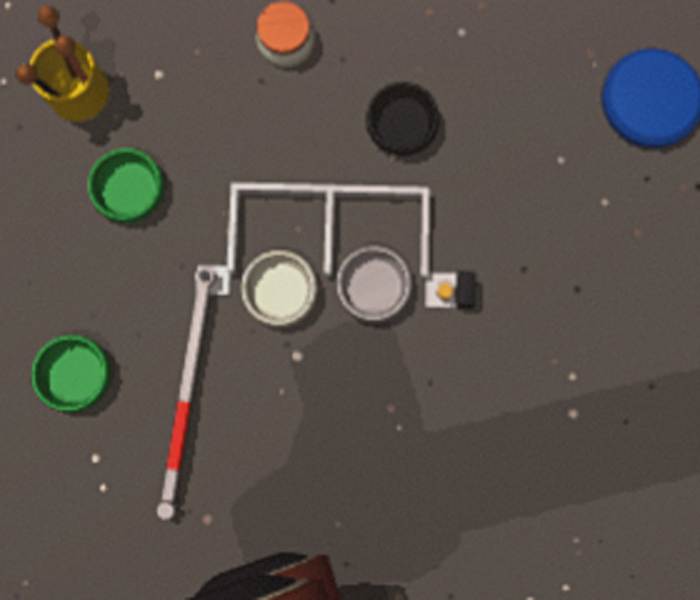

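View pics/s1.png

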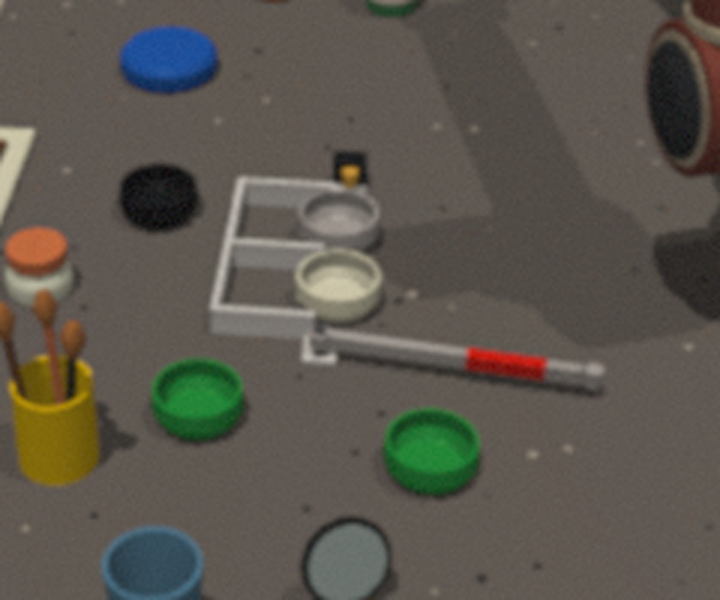

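Targets: white bowl at top px (272,285) in the left bay, steel bowl at (309,284) in the right bay. Look-alikes to leave alone are the green bowls at (210,244) and (188,319) and the black one at (321,218). The keeper is open to the left-front, with its red sleeve at (231,345).

```bash
cat >> h.py <<'E'
def rim(c,px0,r=24):  # centre of bowl rim by network outline nearest px0
    best=None
    for n in ('white_bowl','steel_bowl'):
        for d in nets.outline_of('top',n):
            e=d['extent']; m=np.array([(e[0]+e[2])/2,(e[1]+e[3])/2])
            if abs(m-px0).max()<12: print(n,round(d['p'],2),np.round(e,1),np.round(at(c,m,.025),4))
def rackfit(c,pts):
    M=np.array([[.043,.102],[.043,-.102],[-.055,.128],[-.064,-.124]])
    W=np.array([at(c,p,z)[:2] for p,z in pts]); mc,wc=M.mean(0),W.mean(0)
    U,S,V=np.linalg.svd((M-mc).T@(W-wc)); Rm=(U@V).T; t=wc-Rm@mc
    print('rack',t,'yaw',np.arctan2(Rm[1,0],Rm[0,0]),'res mm',np.round(1e3*(M@Rm.T+t-W),1).tolist()); return Rm,t
E
python3 - <<'E'
from h import *
c=cam('top'); u=lambda x,y:(160+x/2.5-.3,170+y/2.5-.3)
Rm,t=rackfit(c,[(u(235,187),.028),(u(428,189),.028),(u(206,275),.034),(u(446,290),.03)])
rim(c,np.array([272,285])); rim(c,np.array([309,284]))
for z,p in ((.034,u(279,286)),(.034,u(373,283))):
    w=at(c,p,z); print('bowl',w,'in rack',(w[:2]-t)@Rm)
for p in (u(166,511),u(178,436)):
    w=at(c,p,.03); print('bar',w, (w[:2]-t)@Rm)
print('bays',t+Rm@[0,.051],t+Rm@[0,-.051])
o=status.get_obs(); q=np.array(o['orientation']); print(o['tool_pos'],R.from_quat(q[[1,2,3,0]]).as_matrix(),o['gripper_width'],o['time'])
E
```

```text
rack [0.56911938 0.03152074] yaw -0.0013594844794732907 res mm [[1.2, -0.5], [-0.9, 1.1], [-0.7, 0.2], [0.4, -0.8]]
white_bowl 0.95 [259.  272.2 286.8 306. ] [0.4931 0.0788 0.025 ]
steel_bowl 0.64 [293.9 269.  321.5 303.7] [ 0.5021 -0.0121  0.025 ]
bowl [0.50487161 0.082822   0.034     ] in rack [-0.06431745  0.05121387]
bowl [ 0.50986667 -0.01510783  0.034     ] in rack [-0.05918926 -0.04670908]
bar [0.27578143 0.18823025 0.03      ] [-0.29355072  0.15631058]
bar [0.34983968 0.18023108 0.03      ] [-0.21948166  0.1484121 ]
bays [0.56918871 0.08252069] [ 0.56905004 -0.01947922]
[ 0.28012465 -0.55865525  0.23126177] [[ 8.93927953e-01  4.48210681e-01 -2.78614831e-05]
 [ 4.48210681e-01 -8.93927948e-01  9.92595100e-05]
 [ 1.95830141e-05 -1.01218665e-04 -9.99999995e-01]] 1.0037561688921568 1.25
```

Call:
send_rows:
  plan:
    - [0,150,542,0,-0.465]
    - [0,150,542,0,-0.465]
    - [0,150,542,0,-0.465]
    - [0,150,542,0,-0.465]
    - [0,150,542,0,-0.465]
    - [0,150,542,0,-0.465]
    - [0,150,542,0,-0.465]
    - [0,150,542,0,-0.465]
    - [0,150,542,0,-0.465]
    - [0,150,542,0,-0.465]

```text
time: 2.25
tool_pos: [0.4137, -0.0749, 0.2317]
orientation: [0.0, 1.0, -0.0, 0.001]
ft_force: [1.4, -0.1, -0.1]
gripper_width: 0.0
gripper_force: 0.0
```

Call:
send_rows:
  plan:
    - [0,0,0,0,0]
    - [0,0,0,0,0]

```text
time: 2.45
tool_pos: [0.4137, -0.0758, 0.2315]
orientation: [0.0, 1.0, 0.002, 0.0]
ft_force: [-0.1, -0.1, -0.3]
gripper_width: 0.005
gripper_force: 0.0
```

Call:
send_rows:
  plan:
    - [0,12,30,-10,0]
    - [0,14,58,-40,0]
    - [0,14,58,-80,0]
    - [0,14,58,-120,0]
    - [0,14,58,-160,0]
    - [0,14,58,-195,0]
    - [0,14,58,-210,0]
    - [0,14,58,-218,0]
    - [0,14,58,-218,0]
    - [0,14,58,-218,0]

```text
time: 3.45
tool_pos: [0.4285, -0.0198, 0.0144]
orientation: [0.0, 1.0, -0.001, 0.001]
ft_force: [0.6, 0.5, 0.8]
gripper_width: -0.0
gripper_force: 0.0
```

Call:
send_rows:
  plan:
    - [0,12,0,0,0]
    - [0,22,0,0,0]
    - [0,30,0,0,0]
    - [0,38,0,0,0]
    - [0,46,0,0,0]
    - [0,54,0,0,0]
    - [0,62,0,0,0]
    - [0,70,0,0,0]
    - [0,78,0,0,0]
    - [0,82,0,0,0]

```text
time: 4.45
tool_pos: [0.5105, -0.0188, 0.0133]
orientation: [0.0, 1.0, -0.0, 0.0]
ft_force: [-0.9, 0.4, -0.2]
gripper_width: 0.004
gripper_force: 0.4
```

Call:
send_rows:
  plan:
    - [0,2,0,0,0]
    - [0,4,0,0,0]
    - [0,5,0,0,0]
    - [0,5,0,0,0]

```text
time: 4.85
tool_pos: [0.5146, -0.0188, 0.0133]
orientation: [-0.0, 1.0, -0.0, 0.0]
ft_force: [-0.1, -0.5, 0.2]
gripper_width: 0.0
gripper_force: 0.2
```

Call:
send_rows:
  plan:
    - [0,1,0,0,0]
    - [0,2,0,0,0]
    - [0,3,0,0,0]

```text
time: 5.15
tool_pos: [0.5175, -0.0188, 0.0132]
orientation: [-0.0, 1.0, -0.0, 0.0]
ft_force: [-1.4, 0.8, -0.1]
gripper_width: 0.0
gripper_force: 0.4
```

Call:
send_rows:
  plan:
    - [0,1,0,0,0]
    - [0,2,0,0,0]

```text
time: 5.35
tool_pos: [0.5196, -0.0188, 0.0133]
orientation: [-0.0, 1.0, -0.0, 0.0]
ft_force: [-1.0, 1.2, 0.2]
gripper_width: 0.003
gripper_force: 0.4
```

Not at the stop yet by force, so I'll go on in small steps.

Call:
send_rows:
  plan:
    - [0,1,0,0,0]
    - [0,2,0,0,0]

```text
time: 5.55
tool_pos: [0.5207, -0.0187, 0.0131]
orientation: [-0.0, 1.0, 0.0, -0.001]
ft_force: [-6.4, -1.2, 5.5]
gripper_width: 0.003
gripper_force: 3.1
```

```bash
python3 - <<'E'
from h import *
c=cam('top'); a=c['color'][230:310,230:350]; cv2.imwrite('pics/t2.png',cv2.resize(a,None,fx=5,fy=5,interpolation=2))
c=cam('side'); a=c['color'][210:310,290:410]; cv2.imwrite('pics/s2.png',cv2.resize(a,None,fx=5,fy=5,interpolation=2))
E
```

```text
(no output)
```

View pics/s2.png

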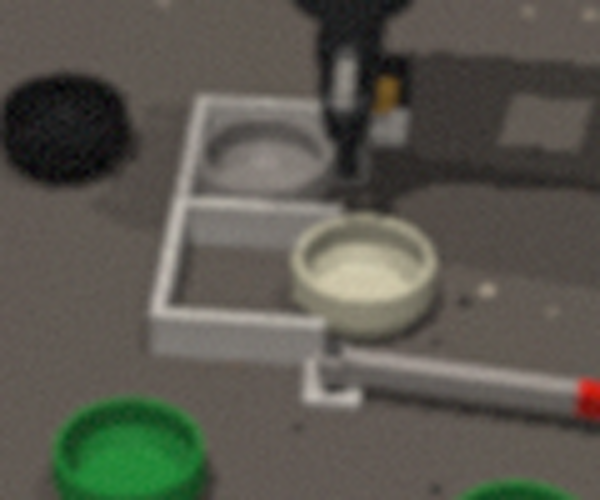

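Side view: the steel bowl sits against the back wall (top px about (343,241)). The white bowl is still out. I'll back off and do the white one.

Call:
send_rows:
  plan:
    - [0,-10,0,0,0]
    - [0,-40,0,0,0]
    - [0,-75,0,0,0]
    - [0,-95,0,0,0]
    - [0,-95,30,0,0]
    - [0,-95,65,0,0]
    - [0,-95,95,0,0]
    - [0,-95,102,0,0]
    - [0,-95,102,0,0]

```text
time: 6.55
tool_pos: [0.4265, 0.0838, 0.0134]
orientation: [0.0, 1.0, 0.001, 0.001]
ft_force: [-0.9, 0.2, 0.0]
gripper_width: 0.002
gripper_force: 0.0
```

Call:
send_rows:
  plan:
    - [0,12,0,0,0]
    - [0,22,0,0,0]
    - [0,30,0,0,0]
    - [0,38,0,0,0]
    - [0,46,0,0,0]
    - [0,54,0,0,0]
    - [0,62,0,0,0]
    - [0,70,0,0,0]
    - [0,78,0,0,0]
    - [0,84,0,0,0]

```text
time: 7.55
tool_pos: [0.5115, 0.0833, 0.0132]
orientation: [-0.0, 1.0, -0.0, 0.0]
ft_force: [-2.3, 0.3, 0.6]
gripper_width: -0.0
gripper_force: 0.7
```

Call:
send_rows:
  plan:
    - [0,2,0,0,0]
    - [0,4,0,0,0]
    - [0,5,0,0,0]
    - [0,6,0,0,0]

```text
time: 7.95
tool_pos: [0.5163, 0.0833, 0.0133]
orientation: [-0.0, 1.0, -0.0, -0.0]
ft_force: [-2.4, -0.4, 0.7]
gripper_width: -0.002
gripper_force: 1.3
```

Call:
send_rows:
  plan:
    - [0,1,0,0,0]
    - [0,2,0,0,0]
    - [0,3,0,0,0]

```text
time: 8.25
tool_pos: [0.5195, 0.0832, 0.0133]
orientation: [-0.0, 1.0, -0.0, 0.0]
ft_force: [-2.2, 0.1, 1.5]
gripper_width: 0.004
gripper_force: 1.1
```

Call:
send_rows:
  plan:
    - [0,1,0,0,0]
    - [0,1.5,0,0,0]

```text
time: 8.45
tool_pos: [0.521, 0.0832, 0.0133]
orientation: [-0.0, 1.0, -0.0, -0.0]
ft_force: [-2.8, -0.8, 1.6]
gripper_width: -0.001
gripper_force: 1.6
```

Call:
send_rows:
  plan:
    - [0,1,0,0,0]
    - [0,1,0,0,0]

```text
time: 8.65
tool_pos: [0.5212, 0.0832, 0.0132]
orientation: [0.0, 1.0, -0.0, -0.001]
ft_force: [-5.8, -1.0, 4.3]
gripper_width: -0.001
gripper_force: 3.0
```

Call:
send_rows:
  plan:
    - [0,-10,0,0,0]
    - [0,-40,0,0,0]
    - [0,-80,0,20,0]
    - [0,-110,10,55,0]
    - [0,-130,40,75,0]
    - [0,-150,80,75,0]
    - [0,-165,120,75,0]
    - [0,-165,142,75,0]
    - [0,-165,142,75,0]
    - [0,-165,142,75,0]

```text
time: 9.65
tool_pos: [0.357, 0.2252, 0.0883]
orientation: [0.0, 1.0, 0.001, 0.001]
ft_force: [-0.4, -0.3, 0.0]
gripper_width: 0.004
gripper_force: 0.0
```

```bash
python3 - <<'E'
from h import *
c=cam('top'); a=c['color'][230:390,180:350]; cv2.imwrite('pics/t3.png',cv2.resize(a,None,fx=3.5,fy=3.5,interpolation=2))
print(status.get_obs()['tool_pos'])
H=np.array([.515,.159]); 
for th in np.r_[np.arange(1.69,0,-.1),.15,.1,.05,0]:
    n=np.array([-np.cos(th),np.sin(th)]); b=np.array([-np.sin(th),-np.cos(th)])
    h=.00625+.011*abs(n[0])+.0145*abs(n[1])
    print(round(th,2),np.round(1e3*(H+.165*b+h*n)))
for cn in ('top','side'):
    c=cam(cn)
    for k in ('keeper_grip','keeper_tip','keeper_hinge'):
        print(cn,k,[(round(r['p'],2),np.round(at(c,r['location'],.022),3)[:2]) for r in nets.place_of(cn,k)[:2]])
E
```

```text
[0.3570711  0.22475876 0.08819455]
1.69 [354. 200.]
1.59 [350. 183.]
1.49 [349. 167.]
1.39 [349. 151.]
1.29 [350. 136.]
1.19 [353. 120.]
1.09 [358. 104.]
0.99 [364.  89.]
0.89 [371.  74.]
0.79 [381.  60.]
0.69 [391.  47.]
0.59 [404.  35.]
0.49 [417.  24.]
0.39 [432.  15.]
0.29 [448.   7.]
0.19 [464.   1.]
0.09 [482.  -4.]
0.15 [471.  -1.]
0.1 [480.  -3.]
0.05 [489.  -5.]
0.0 [498.  -6.]
top keeper_grip [(0.76, array([0.342, 0.182])), (0.69, array([0.454, 0.479]))]
top keeper_tip [(0.82, array([0.269, 0.185])), (0.37, array([0.556, 0.079]))]
top keeper_hinge [(0.78, array([0.512, 0.161]))]
side keeper_grip [(0.71, array([0.347, 0.182]))]
side keeper_tip [(0.55, array([0.276, 0.188]))]
side keeper_hinge [(0.78, array([0.51 , 0.149]))]
```

View pics/t3.png

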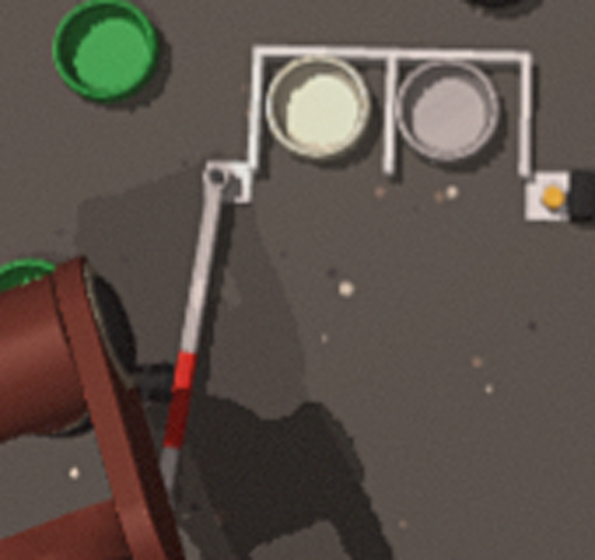

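Both bowls sit at the back of their bays (crop (320,107) and (447,110)), and the finger is left of the red sleeve (183,390). I'll descend and sweep.

Call:
send_rows:
  plan:
    - [0,-3,0,-30,0]
    - [0,-3,0,-60,0]
    - [0,-3,0,-74,0]
    - [0,-3,0,-74,0]
    - [0,-3,-10,-74,0]
    - [0,-4,-20,-74,0]
    - [0,-4,-27,-74,0]
    - [0,-5,-34,-74,0]
    - [0,-7,-42,-74,0]
    - [0,-7,-50,-74,0]

```text
time: 11.1
tool_pos: [0.35, 0.1746, 0.0146]
orientation: [-0.0, 1.0, -0.0, 0.0]
ft_force: [0.3, -0.3, 0.3]
gripper_width: -0.0
gripper_force: 0.2
```

Call:
send_rows:
  plan:
    - [0,-1,-8,0,0]
    - [0,-1,-16,0,0]
    - [0,-1,-24,0,0]
    - [0,0,-32,0,0]
    - [0,0,-40,0,0]
    - [0,1,-48,0,0]
    - [0,3,-56,0,0]
    - [0,5,-64,0,0]
    - [0,8,-72,0,0]
    - [0,11,-79,0,0]

```text
time: 12.1
tool_pos: [0.3613, 0.0955, 0.0143]
orientation: [-0.0, 1.0, -0.0, 0.0]
ft_force: [-0.4, 0.9, 0.1]
gripper_width: -0.0
gripper_force: 0.2
```

Call:
send_rows:
  plan:
    - [0,5,-11,0,0]
    - [0,10,-21,0,0]
    - [0,15,-28,0,0]
    - [0,20,-35,0,0]
    - [0,25,-42,0,0]
    - [0,30,-48,0,0]
    - [0,37,-54,0,0]
    - [0,43,-60,0,0]
    - [0,50,-66,0,0]
    - [0,56,-71,0,0]

```text
time: 13.1
tool_pos: [0.4177, 0.0247, 0.0143]
orientation: [-0.0, 1.0, -0.0, 0.0]
ft_force: [-0.3, 1.1, -0.2]
gripper_width: -0.002
gripper_force: 0.2
```

Call:
send_rows:
  plan:
    - [0,8,-5,0,0]
    - [0,15,-9,0,0]
    - [0,22,-13,0,0]
    - [0,30,-17,0,0]
    - [0,38,-20,0,0]
    - [0,46,-23,0,0]
    - [0,50,-24,0,0]
    - [0,50,-24,0,0]

```text
time: 13.9
tool_pos: [0.4677, 0.001, 0.0145]
orientation: [0.0, 1.0, -0.0, 0.0]
ft_force: [-0.3, 0.2, 0.0]
gripper_width: -0.002
gripper_force: 0.0
```

```bash
python3 - <<'E'
from h import *
c=cam('top'); a=c['color'][230:350,220:360]; cv2.imwrite('pics/t4.png',cv2.resize(a,None,fx=4,fy=4,interpolation=2))
E
```

```text
(no output)
```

View pics/t4.png

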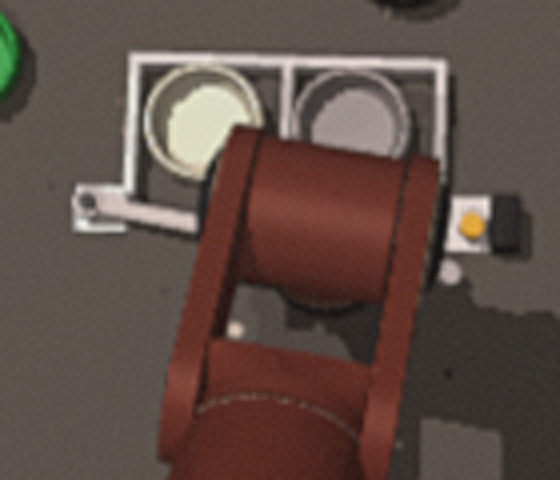

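The bar is at about 0.18 rad (tip at crop (450,270)), just short of the roller. I'll push through it.

Call:
send_rows:
  plan:
    - [0,5,-2,0,0]
    - [0,10,-3,0,0]
    - [0,15,-5,0,0]
    - [0,19,-6,0,0]
    - [0,22,-6,0,0]
    - [0,24,-6,0,0]

```text
time: 14.55
tool_pos: [0.4881, -0.0049, 0.0137]
orientation: [0.0, 1.0, 0.0, -0.005]
ft_force: [-12.0, -1.3, 9.6]
gripper_width: 0.0
gripper_force: 5.8
```

Call:
send_rows:
  plan:
    - [0,2,0,0,0]
    - [0,4,0,0,0]

```text
time: 14.75
tool_pos: [0.4933, -0.0053, 0.014]
orientation: [0.0, 1.0, 0.0, -0.003]
ft_force: [-5.2, -1.8, 3.8]
gripper_width: -0.001
gripper_force: 2.6
```

Call:
send_rows:
  plan:
    - [0,2,0,0,0]
    - [0,3,0,0,0]

```text
time: 14.95
tool_pos: [0.4979, -0.005, 0.0142]
orientation: [0.0, 1.0, -0.0, -0.0]
ft_force: [-4.2, -1.3, 1.3]
gripper_width: -0.0
gripper_force: 2.2
```

Call:
send_rows:
  plan:
    - [0,2,0,0,0]
    - [0,4,0,0,0]
    - [0,4,0,0,0]

```text
time: 15.25
tool_pos: [0.498, -0.005, 0.0138]
orientation: [0.0, 1.0, 0.0, -0.006]
ft_force: [-17.0, -2.4, 13.5]
gripper_width: -0.001
gripper_force: 8.6
```

Firm end stop at the predicted x for shut (0.498). I'll retreat and check.

Call:
send_rows:
  plan:
    - [0,-10,0,0,0]
    - [0,-40,0,0,0]
    - [0,-70,0,10,0]
    - [0,-80,0,50,0]
    - [0,-90,-40,90,0]
    - [0,-90,-85,130,0]
    - [0,-90,-130,150,0]
    - [0,-90,-180,150,0]
    - [0,-90,-220,150,0]
    - [0,-90,-220,150,0]

```text
time: 16.25
tool_pos: [0.4125, -0.2297, 0.1659]
orientation: [0.002, 1.0, -0.003, 0.002]
ft_force: [-0.8, 1.0, -0.2]
gripper_width: 0.0
gripper_force: 0.0
```

```bash
python3 - <<'E'
from h import *
c=cam('top'); a=c['color'][230:310,230:350]; cv2.imwrite('pics/t5.png',cv2.resize(a,None,fx=5,fy=5,interpolation=2))
c=cam('side'); a=c['color'][170:370,250:490]; cv2.imwrite('pics/s5.png',cv2.resize(a,None,fx=3,fy=3,interpolation=2))
E
```

```text
(no output)
```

View pics/t5.png

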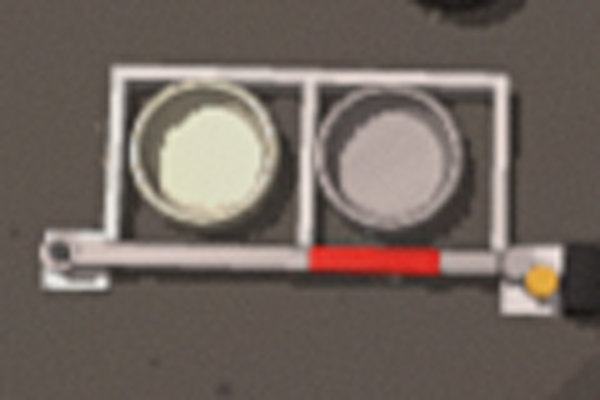

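View pics/s5.png

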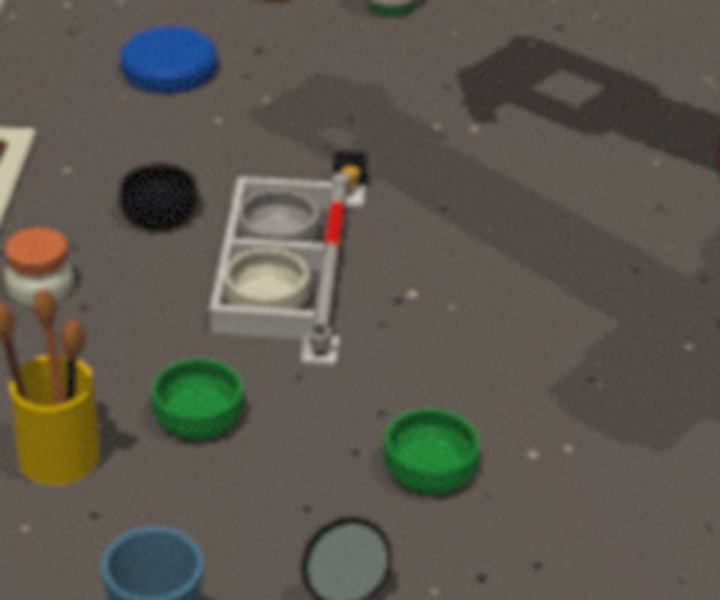

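The top crop shows the bar straight across the front, its nose behind the brass roller at (540,280). Both bowls are against the back wall, and the other things are unmoved in the side view.

```bash
python3 -c "
from cell import ticket; print(ticket.sign_off())"
```

```text
the job is handed in; nothing more can be done
None
```

I slid both bowls back against their bay walls, swung the keeper bar shut into its catch, and handed the job in; the other things on the counter look unmoved in the final pictures.

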